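# Break down the offcut pile by the mitre saw

### The job

A pile of three wood offcuts with a roll of black tape on top is left beside the mitre saw. Take it apart from the top down, one thing at a time and without shoving what lies beneath: put the tape roll in the round dish and then each offcut, lengthwise, in the tray made to its size (thin strip in the longest tray, board in the middle one, thick block in the shortest). Set each down rather than dropping it, and leave everything lying flat inside its rim, let go and at rest.

Things in the scene. Friction and masses are not known exactly. Their poses are not given: they have to be found in the camera images.
- tape_roll: roll of black electrical tape lying flat on top of the pile, about 54 mm across and 19 mm high (its hole is not open to fingers). Origin on its underside; the roll's centre lies 1.5 mm from it along its own +x; z up. 0.05 kg
- strip: narrowest and longest wood offcut, 30 x 200 x 18 mm, lies under the tape roll and across the board. Origin: centre of its underside; x across its width, y along its length, z up. 0.05 kg
- board: middle wood offcut, 45 x 160 x 20 mm, lies under the strip and across the block. Origin: centre of its underside; x across its width, y along its length, z up. 0.07 kg
- block: shortest and thickest wood offcut, 60 x 110 x 38 mm, at the bottom of the pile, on the bench. Origin: centre of its underside; x across its width, y along its length, z up. 0.12 kg. The solid mitre saw stands left of and behind the pile, from about x = 0.52 on, its black handle out to the left: carry things across in front of it, at about x = 0.45, z = 0.24
- tape_dish: round shallow dish, fixed to the bench: light wood rim, cork bed, inside 70 mm across, outside 82 mm. Origin: centre of its underside, on the bench; z up. Bed 4 mm and rim top 10 mm above the origin
- tray_long: longest and narrowest of the three rectangular shallow trays, fixed to the bench: light wood rim, cork bed, inside 46 x 216 mm (8 mm of play all round the strip), rim 6 mm thick. Origin: centre of its underside, on the bench; y along its length, z up. Bed 4 mm and rim top 10 mm above the origin
- tray_mid: middle one of the three rectangular shallow trays, fixed to the bench: light wood rim, cork bed, inside 61 x 176 mm (8 mm of play all round the board), rim 6 mm thick. Origin: centre of its underside, on the bench; y along its length, z up. Bed 4 mm and rim top 10 mm above the origin
- tray_short: shortest and widest of the three rectangular shallow trays, fixed to the bench: light wood rim, cork bed, inside 76 x 126 mm (8 mm of play all round the block), rim 6 mm thick. Origin: centre of its underside, on the bench; y along its length, z up. Bed 4 mm and rim top 10 mm above the origin
There are look-alikes about, which are no part of the job. Several things have the shape of the tape_roll; the one meant has the colours described above.

How it is judged:
By the outcome, as a careful person would: the job done as asked, in the order asked, and still so for the second after the job is handed in, with the robot touching nothing.
It also fails if it takes over 128 s, if anything falls off the work surface, if the arm or the gripper's body presses on something with over 40 N, if the wrist force passes 120 N, or if a joint passes its speed limit or range.

### The arm

A 7-joint arm with a two-finger parallel gripper is mounted at the origin on the work surface; the furniture and walls round the work are solid. World frame = base frame: x ahead of the robot, y to its left, z up, the work surface at z = 0. Lengths are in m, angles in rad, forces in N, time in s.
With the tool pointing down it reaches from about 0.4 to 0.85 m from the base axis. Payload 4.5 kg.
Tool frame: the origin (TCP) lies midway between the tips of the shut fingers; the grasp point (between the pads) lies 19 mm behind it; z points along the fingers, y is the line along which they close (so a half turn about z gives the same grasp; the last joint's range is limited). The gripper opens to 88 mm and grips with 3 to 60 N. Pads are 18 mm wide; open, the fingers measure 123 mm over their backs; the gripper's body (75 mm by 187 mm) begins 45 mm behind the grasp point.
Start: joints at [1.312, 0.689, -0.195, 1.565, 0.157, 0.902, -0.215], TCP at [0.18, -0.598, 0.239] pointing down, gripper open.
Joint ranges: [-3.01, 3.01], [-0.46, 2.08], [-1.47, 1.51], [0.13, 2.56], [-1, 4.14], [0.04, 2.09], [-2.66, 2.66]. Speed limits (rad/s): [2.57, 2.57, 3.14, 3.14, 3.14, 3.14, 3.14].

### API

Orientations are given as a unit quaternion [x, y, z, w].
In Python, from plant import r, eyes, finish_job gives the robot as it stands. The module is installed in compiled form; this text tells all that it offers.
- The arm moves only by the tool move_arm, never from a script. Its argument "motion" is a list of rows, each a list of 7 numbers: the shift along the tool's x, y, z in mm, then the turn, a rotation vector about the tool's x, y, z in degrees, then the closure, from 0 (fully open) to 1 (shut). A call has 1 to 5 rows; each row is the pose to reach, as a shift and turn from the pose commanded when the call began, along the tool's axes at that moment; what a row does not reach only later rows make up. A row lasts 1/8 s, in which the tool goes at most 62.5 mm and 10.7 degrees, less where a joint would pass 70% of its speed; a pose out of reach is approached as far as the arm can. A call with a gripper value outside its range is refused whole. The fingers move at their own pace and stop on an object; "newtons" is the grip in N (left out, the last holds). Time passes only in rows, so rows that repeat a pose let the fingers close. It gives the time, the measured TCP pose, the force, the opening and the grip force at its end, in the units of the state.
- r.get_state(): the state, without advancing time (a new reading comes with each control period).
- eyes.snapshot(name): name is "scene" or "top" or "wrist"; returns a dict with "frame" (480x640x3 uint8, red, green, blue), "z_map" (480x640 float32, m along the optical axis (not along the pixel's ray), 0 where there is no reading), "intrinsics" (3x3 intrinsics, pixels), "world_to_cam" (4x4, takes a point from world to camera coordinates). Camera axes: x right, y down, z forward; pixel columns grow to the right and rows downward; lengths in m; the calibration is good to about 2 mm. A picture is of the moment at which its call begins.
- finish_job(): hands the job in; it is judged then, once.
The state is a dict: "clock": time; "q": joint angles; "qd": joint speeds; "joint_torque": joint torques, N m; "tool_pos": TCP position; "eef_rot": TCP orientation; "contact_force": force on the tool from outside, world axes, zero at the start; "moment": the same for the moment, N m; "opening": opening from 0.0 (shut) to 1.0 (fully open); "finger_force": force on a finger pad.
Only numpy, scipy, OpenCV 4.12 (cv2) and the standard library are available. Lean on these libraries where they do the work, as an engineer would, in place of code of your own. Each camera call takes 0.05 s, during which the arm holds its last target. There are 200 camera calls.

## Working session

There is one attempt and no reset: what is moved stays moved. The work goes in short steps, Python scripts to look and compute and a tool call to move; the robot and the scene stay as the last step left them, time stands still between calls to the robot, and variables do not carry over. Pictures are saved under pics/ and viewed, at most 14 in all, crops included, and the job is handed in when it is done.

Besides the shell and the picture viewer there is one more tool, called after "Emit:" as name(argument=value, ...) on one line, values as JSON. move_arm: Moves the arm, as the interface text tells. Its arguments: {"type":"object","properties":{"motion":{"type":"array","items":{"type":"array","items":{"type":"number"}}},"newtons":{"type":"number"}},"required":["motion"]}

```bash
mkdir -p pics; cat > h.py <<'E'
import numpy as np, cv2
from plant import r, eyes, finish_job
from scipy.spatial.transform import Rotation as R
def snap(n):
    s=eyes.snapshot(n); return s
def save(s,name,crop=None,k=1):
    f=cv2.cvtColor(s["frame"],cv2.COLOR_RGB2BGR)
    if crop: a,b,c,d=crop; f=f[b:d,a:c]
    if k!=1: f=cv2.resize(f,None,fx=k,fy=k,interpolation=cv2.INTER_CUBIC)
    cv2.imwrite("pics/"+name,f)
def pts(s,uv):
    "pixels -> world by depth"
    uv=np.atleast_2d(uv).astype(int); z=s["z_map"][uv[:,1],uv[:,0]]
    K=s["intrinsics"]; c=np.c_[(uv[:,0]-K[0,2])/K[0,0]*z,(uv[:,1]-K[1,2])/K[1,1]*z,z,np.ones(len(z))]
    return (c@np.linalg.inv(s["world_to_cam"]).T)[:,:3]
def ray(s,uv,h):
    "pixels -> world on plane z=h"
    uv=np.atleast_2d(uv).astype(float);K=s["intrinsics"]; T=np.linalg.inv(s["world_to_cam"])
    d=np.c_[(uv[:,0]-K[0,2])/K[0,0],(uv[:,1]-K[1,2])/K[1,1],np.ones(len(uv))]@T[:3,:3].T
    o=T[:3,3]; return o+d*((h-o[2])/d[:,2:])
def cloud(s):
    v,u=np.mgrid[0:480,0:640]; return pts(s,np.c_[u.ravel(),v.ravel()]).reshape(480,640,3)
def togo(target,yaw=None):
    "shift in tool mm to target TCP; yaw = wanted world yaw of tool y axis (deg, mod 180)"
    st=r.get_state(); q=R.from_quat(st["eef_rot"]); d=q.inv().apply(np.array(target)-st["tool_pos"])*1000
    y=q.apply([0,1,0]); cy=np.degrees(np.arctan2(y[1],y[0]))
    print("now",np.round(st["tool_pos"],4),"yaw y",round(cy,1),"shift mm",np.round(d,1),"toolz",np.round(q.apply([0,0,1]),3))
    if yaw is not None: print("turn about tool z deg",round(-((yaw-cy+90)%180-90),1))
E
python3 - <<'E'
from h import *
for n in("scene","top"):
    s=snap(n); save(s,n+"0.png"); T=np.linalg.inv(s["world_to_cam"]); print(n,np.round(T[:3,3],3),np.round(T[:3,2],2))
togo([.45,0,.24])
print(r.get_state())
E
```

```text
scene [-0.133  0.655  0.464] [ 0.63 -0.67 -0.39]
top [0.329 0.018 0.936] [ 0.17  0.01 -0.98]
now [ 0.1802 -0.5979  0.238 ] yaw y -73.2 shift mm [ 430.9 -494.5   -1.2] toolz [-0.001  0.002 -1.   ]
{'clock': 0.1, 'q': array([ 1.31178385,  0.68990403, -0.19451703,  1.56618827,  0.15729715,
        0.90251498, -0.21510479]), 'qd': array([ 0.00059561, -0.00272458,  0.00019025, -0.00210246, -0.00064315,
       -0.00152985,  0.00033122]), 'joint_torque': array([-3.01574240e-03, -5.28499711e+01, -1.27154142e+00, -1.53837043e+01,
       -5.25397633e-02,  1.93152599e-03,  3.10965811e-05]), 'tool_pos': array([ 0.18020339, -0.5978862 ,  0.23800151]), 'eef_rot': array([ 9.89296958e-01,  1.45913909e-01, -1.76536329e-04, -7.92887285e-04]), 'contact_force': array([ 0.3440527 , -0.43066683, -0.12950415]), 'moment': array([0.04738622, 0.00720167, 0.02445252]), 'finger_force': 0.0, 'opening': 0.9986163882841546}
```

View pics/top0.png

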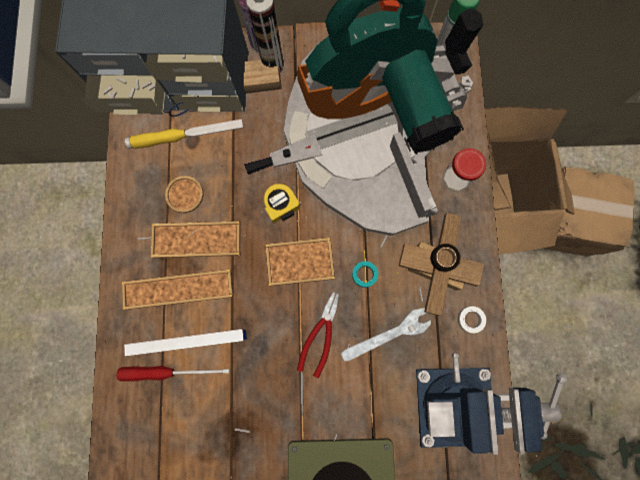

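View pics/scene0.png

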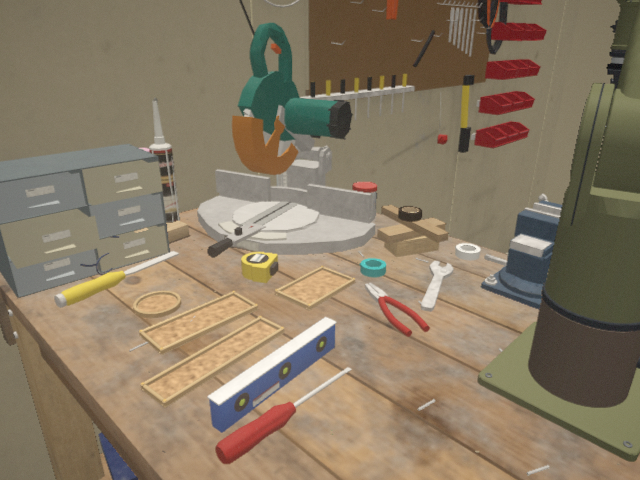

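The top view shows the black roll on the pile at (445,258). Its look-alikes are the teal roll (365,274) and white roll (472,320) on the bench, and the red jar lid (469,165). I choose the black one. The round dish is at (184,194), the mid tray (195,240), the long tray (177,289) and the short tray (300,261).

```bash
python3 - <<'E'
from h import *
s=snap("top"); C=cloud(s); f=s["frame"]; np.savez("t0.npz",C=C,f=f)
save(s,"crop0.png",(380,190,520,350),5-1)
print("bench z",np.round(np.median(C[350:380,250:290,2]),4))
hsv=cv2.cvtColor(f,cv2.COLOR_RGB2HSV)
for n,u,v in(("dish",184,194),("mid",195,240),("long",177,289),("short",300,261)):
    print(n,hsv[v,u],np.round(C[v,u],3))
# pile heights
reg=np.zeros((480,640),bool); reg[205:325,385:495]=1
for n,a,b in(("block",.033,.043),("board",.053,.063),("strip",.070,.081),("tape",.088,.102)):
    m=reg&(C[...,2]>a)&(C[...,2]<b); P=C[m]
    rect=cv2.minAreaRect((P[:,:2]*1000).astype(np.float32)); v,u=np.nonzero(m)
    print(n,m.sum(),np.round(np.median(P[:,2]),4),"rect",np.round(rect[0],1),np.round(rect[1],1),round(rect[2],1),"px",u.min(),u.max(),v.min(),v.max())
h=np.histogram(C[reg][:,2],bins=np.arange(-.01,.12,.004)); print(list(zip(np.round(h[1],3),h[0])))
E
```

```text
bench z -0.0009
dish [ 13 140 171] [0.612 0.319 0.005]
mid [ 13 147 166] [0.51  0.292 0.008]
long [ 13 142 172] [0.407 0.33  0.002]
short [ 14 138 183] [0.459 0.071 0.002]
block 1084 0.0396 rect [ 467.5 -174.2] [234.9 105.8] 30.8 px 385 475 205 289
board 1392 0.0572 rect [ 456.5 -190.6] [202.3 150.7] 32.3 px 400 483 205 315
strip 1460 0.0752 rect [ 446.1 -181.7] [ 92.7 201.3] 74.3 px 415 460 205 315
tape 426 0.0934 rect [ 487.3 -204.1] [136.5  53.4] 10.4 px 418 460 205 271
[(np.float64(-0.01), np.int64(25)), (np.float64(-0.006), np.int64(1792)), (np.float64(-0.002), np.int64(5487)), (np.float64(0.002), np.int64(423)), (np.float64(0.006), np.int64(236)), (np.float64(0.01), np.int64(90)), (np.float64(0.014), np.int64(171)), (np.float64(0.018), np.int64(95)), (np.float64(0.022), np.int64(22)), (np.float64(0.026), np.int64(31)), (np.float64(0.03), np.int64(31)), (np.float64(0.034), np.int64(220)), (np.float64(0.038), np.int64(773)), (np.float64(0.042), np.int64(129)), (np.float64(0.046), np.int64(24)), (np.float64(0.05), np.int64(41)), (np.float64(0.054), np.int64(932)), (np.float64(0.058), np.int64(440)), (np.float64(0.062), np.int64(61)), (np.float64(0.066), np.int64(51)), (np.float64(0.07), np.int64(314)), (np.float64(0.074), np.int64(1083)), (np.float64(0.078), np.int64(72)), (np.float64(0.082), np.int64(43)), (np.float64(0.086), np.int64(43)), (np.float64(0.09), np.int64(239)), (np.float64(0.094), np.int64(158)), (np.float64(0.098), np.int64(8)), (np.float64(0.102), np.int64(7)), (np.float64(0.106), np.int64(9)), (np.float64(0.11), np.int64(9)), (np.float64(0.114), np.int64(38))]
```

View pics/crop0.png

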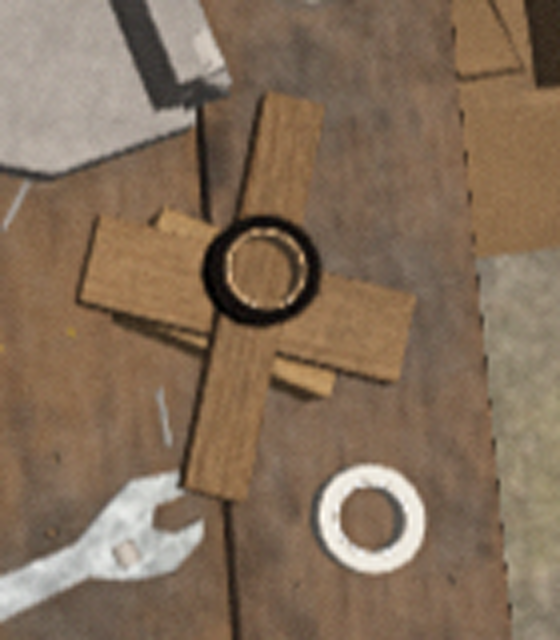

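The crop shows the black roll on the strip at crop (262,270), which is full-frame (445,257). The strip runs nearly along the image's vertical and the board across it, with the block below almost parallel to the board. Heights of 38/58/76/95 mm fit. Next I take exact poses.

```bash
cat > meas.py <<'E'
from h import *
def rect(P,name):
    c,(w,h),a=cv2.minAreaRect((P[:,:2]*1000).astype(np.float32))
    if w>h: w,h=h,w; 
    else: a+=90
    a=(a+90)%180-90
    print(name,"c",np.round(c,1),"w,h",round(w,1),round(h,1),"long axis yaw",round(a,1)); return c,a
def comp(m,u,v):
    n,l=cv2.connectedComponents(m.astype(np.uint8)); return l==l[v,u]
E
python3 - <<'E'
from meas import *
s=snap("top"); C=cloud(s); f=s["frame"]
reg=np.zeros((480,640),bool); reg[212:322,396:490]=1
X,Y=C[...,0],C[...,1]
for n,a,b,top,u,v in(("block",.032,.046,.038,455,285),("board",.05,.066,.058,415,258),("strip",.068,.084,.076,437,290),("tape",.087,.104,.095,432,258)):
    m=reg&(C[...,2]>a)&(C[...,2]<b)&~((Y>-.15)&(X>.53))
    m=cv2.morphologyEx(m.astype(np.uint8),cv2.MORPH_OPEN,np.ones((2,2)))>0
    vv,uu=np.nonzero(m); rect(ray(s,np.c_[uu,vv],top),n+" "+str(len(uu)))
g=f.max(2)<70; g&=reg; g=comp(g&(C[...,2]>.07),434,258) if g[258,434] else g
vv,uu=np.nonzero(g); P=ray(s,np.c_[uu,vv],.095); c,rad=cv2.minEnclosingCircle((P[:,:2]*1000).astype(np.float32)); print("tape dark",len(uu),np.round(c,1),round(rad,1), cv2.minEnclosingCircle(np.c_[uu,vv].astype(np.float32)))
hsv=cv2.cvtColor(f,cv2.COLOR_RGB2HSV)
m0=(hsv[...,1]>90)&(hsv[...,2]>125)&(hsv[...,0]>8)&(hsv[...,0]<25)
m0=cv2.morphologyEx(m0.astype(np.uint8),cv2.MORPH_CLOSE,np.ones((3,3)))>0
for n,u,v in(("dish",184,194),("mid",195,240),("long",177,289),("short",300,261)):
    m=comp(m0,u,v); cn=max(cv2.findContours(m.astype(np.uint8),0,1)[0],key=cv2.contourArea)[:,0]
    P=ray(s,cn,.01); rect(P,n+str(m.sum()))
    if n=="dish": print(cv2.minEnclosingCircle((P[:,:2]*1000).astype(np.float32)))
E
```

```text
block 550 c [ 461.5 -191.2] w,h 71.6 187.9 long axis yaw 24.1
board 1341 c [ 465.1 -222.1] w,h 110.7 160.4 long axis yaw 72.9
strip 1450 c [ 436.3 -208.1] w,h 82.2 200.5 long axis yaw -1.7
tape 408 c [ 477.1 -207. ] w,h 53.6 121.2 long axis yaw 8.8
tape dark 300 [ 445.  -209.3] 28.3 ((444.8448181152344, 257.5), 14.853354454040527)
dish21452 c [554.3 339. ] w,h 302.6 499.5 long axis yaw 0.1
((561.923828125, 353.46893310546875), 277.267333984375)
mid21452 c [554.3 339. ] w,h 302.6 499.5 long axis yaw 0.1
long21452 c [554.3 339. ] w,h 302.6 499.5 long axis yaw 0.1
short13861 c [424.4 -95.3] w,h 369.6 585.5 long axis yaw 76.4
```

```bash
python3 - <<'E'
from meas import *
s=snap("top"); C=cloud(s); f=s["frame"]
reg=np.zeros((480,640),bool); reg[212:322,396:490]=1
hsv=cv2.cvtColor(f,cv2.COLOR_RGB2HSV)
wood=(hsv[...,1]>80)|(f.max(2)<70)
for n,a,b,top,(u,v) in(("block",.032,.046,.038,(456,285)),("board",.05,.066,.058,(415,258)),("strip",.068,.084,.076,(437,290)),("tape",.087,.104,.095,(434,258))):
    m=reg&wood&(C[...,2]>a)&(C[...,2]<b)
    m=cv2.morphologyEx(m.astype(np.uint8),cv2.MORPH_OPEN,np.ones((3,3)))
    nn,l,st,_=cv2.connectedComponentsWithStats(m)
    print(n,[tuple(map(int,x)) for x in st[1:] if x[4]>30])
    ok=np.zeros_like(reg)
    for i in range(1,nn):
        x,y,w,h,ar=st[i]
        if ar>30 and not(x<432 and y<232 and n!="x"): ok|=l==i
    vv,uu=np.nonzero(ok); rect(ray(s,np.c_[uu,vv],top),n+" "+str(len(uu)))
print("hsv bench",[list(map(int,hsv[v,u])) for u,v in((130,240),(260,240),(250,320),(200,210),(220,200),(140,210),(190,265),(110,290))])
for n,(x0,y0,x1,y1) in (("dish",(160,170,210,218)),("mid",(145,216,246,263)),("long",(115,265,240,312)),("short",(258,232,340,290))):
    sub=np.zeros((480,640),np.uint8); v=f[y0:y1,x0:x1].astype(int); sc=((v[...,0])).astype(np.uint8)
    t,mm=cv2.threshold(sc,0,255,cv2.THRESH_OTSU); sub[y0:y1,x0:x1]=mm
    sub=cv2.morphologyEx(sub,cv2.MORPH_OPEN,np.ones((3,3)))
    cn=max(cv2.findContours(sub,0,1)[0],key=cv2.contourArea)[:,0]
    P=ray(s,cn,.01); rect(P,n+" t%d"%t)
    if n=="dish": print(cv2.minEnclosingCircle((P[:,:2]*1000).astype(np.float32)))
E
```

```text
block [(420, 243, 14, 7, 67), (448, 280, 16, 9, 100)]
block 167 c [ 437.  -214.7] w,h 24.9 121.4 long axis yaw 36.2
board [(400, 244, 34, 30, 699), (450, 259, 34, 27, 630)]
board 1329 c [ 436.5 -211.1] w,h 46.1 160.1 long axis yaw 73.6
strip [(440, 214, 21, 32, 485), (438, 250, 16, 16, 214), (426, 269, 24, 47, 725)]
strip 1424 c [ 436.6 -211.1] w,h 33.1 199.9 long axis yaw -15.7
tape [(432, 244, 28, 28, 394)]
tape 394 c [ 445.3 -210.4] w,h 51.0 52.2 long axis yaw -4.0
hsv bench [[13, 115, 131], [15, 124, 128], [12, 108, 104], [13, 100, 132], [13, 101, 131], [13, 75, 119], [13, 104, 105], [13, 119, 133]]
dish t148 c [608.  315.7] w,h 69.3 69.6 long axis yaw 1.2
((606.9796752929688, 313.8736877441406), 39.296142578125)
mid t149 c [511.6 291.4] w,h 73.3 183.9 long axis yaw 88.4
long t146 c [399.6 325.4] w,h 90.5 224.6 long axis yaw -80.8
short t152 c [458.7  71.6] w,h 88.0 136.5 long axis yaw -85.5
```

```bash
python3 - <<'E'
from meas import *
s=snap("top"); C=cloud(s); f=s["frame"]
save(s,"trays.png",(110,165,345,315),3.4)
for n,(x0,y0,x1,y1),k,dt in (("dish",(160,170,210,218),5,8),("mid",(145,216,246,263),7,8),("long",(115,265,240,312),9,8),("short",(258,232,340,290),7,8)):
    sub=np.zeros((480,640),np.uint8); sc=f[y0:y1,x0:x1,0].copy()
    t,_=cv2.threshold(sc,0,255,cv2.THRESH_OTSU); sub[y0:y1,x0:x1]=(sc>t-4)*255
    sub=cv2.morphologyEx(sub,cv2.MORPH_CLOSE,np.ones((3,3)))
    sub=cv2.morphologyEx(sub,cv2.MORPH_OPEN,np.ones((k,k)))
    cn=max(cv2.findContours(sub,0,1)[0],key=cv2.contourArea)[:,0]
    print(cn.min(0),cn.max(0),np.round(cv2.boxPoints(cv2.minAreaRect(cn.astype(np.float32)))).tolist())
    P=ray(s,cn,.01); rect(P,n+" t%d"%t)
    if n=="dish": print(cv2.minEnclosingCircle((P[:,:2]*1000).astype(np.float32)))
m=(C[...,2]>.03); m[:, :380]=0; m[212:]=0; m[:,445:]=0
P=C[m]; i=P[:,0].argsort()[:8]; print(np.round(P[i],3))
for u,v in((436,205),(436,210),(430,200),(425,180)): print(u,v,np.round(C[v,u],3))
E
```

```text
[165 175] [201 211] [[165.0, 175.0], [201.0, 175.0], [201.0, 211.0], [165.0, 211.0]]
dish t148 c [613.5 320. ] w,h 78.8 80.4 long axis yaw 44.3
((613.3425903320312, 319.7738342285156), 40.99842071533203)
[151 220] [238 262] [[151.0, 220.0], [238.0, 220.0], [238.0, 262.0], [151.0, 262.0]]
mid t149 c [507.5 293.3] w,h 90.3 187.7 long axis yaw 88.3
[122 265] [231 311] [[122.0, 265.0], [231.0, 265.0], [231.0, 311.0], [122.0, 311.0]]
long t147 c [403.8 328. ] w,h 96.4 226.9 long axis yaw -87.1
[266 238] [333 284] [[264.0, 244.0], [330.0, 237.0], [334.0, 278.0], [269.0, 285.0]]
short t152 c [458.6  71.7] w,h 88.4 136.8 long axis yaw -85.5
[[0.329 0.018 0.936]
 [0.329 0.018 0.936]
 [0.329 0.018 0.936]
 [0.329 0.018 0.936]
 [0.329 0.018 0.936]
 [0.329 0.018 0.936]
 [0.329 0.018 0.936]
 [0.329 0.018 0.936]]
436 205 [ 0.573 -0.225 -0.001]
436 210 [ 0.547 -0.209  0.058]
430 200 [ 0.568 -0.198  0.059]
425 180 [ 0.613 -0.192  0.053]
```

View pics/trays.png

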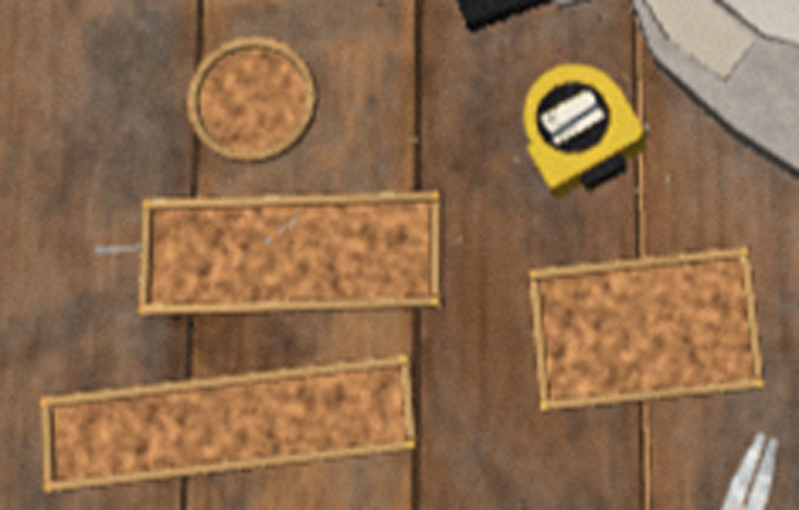

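The zoom shows clean tray outlines, with outer corners readable: mid (143,201)–(438,306), long (42,400)–(413,446), short (530,271)–(763,384), and dish centre (252,99). I use these corners.

```bash
python3 - <<'E'
from meas import *
s=snap("top")
Q={"mid":[(143,201),(438,192),(438,306),(140,312)],"long":[(42,400),(405,357),(413,446),(47,490)],"short":[(530,271),(746,249),(763,384),(543,409)]}
for n,q in Q.items():
    P=ray(s,np.array(q)/3.4+[109.7,164.7],.01)*1000; P=P[:,:2]
    a=P[0]+P[3]-P[1]-P[2]; 
    print(n,"c",np.round(P.mean(0),1),"len",np.round(np.linalg.norm(a)/2,1),"w",np.round([np.linalg.norm(P[0]-P[3]),np.linalg.norm(P[1]-P[2])],1),"yaw",round(np.degrees(np.arctan2(a[1],a[0])),1))
print("dish",np.round(ray(s,np.array([[252,99],[188,99],[316,99],[252,37],[252,161]])/3.4+[109.7,164.7],.01)*1000,1))
togo([.445,-.210,.20],74.3)
E
```

```text
mid c [511.5 292.1] len 185.3 w [70.4 72.3] yaw 89.8
long c [406.4 328.2] len 223.8 w [55.2 54.9] yaw 95.2
short c [457.9  71.2] len 134.9 w [86.1 84.6] yaw 94.6
dish [[611.3 318.3  10. ]
 [612.6 359.1  10. ]
 [610.1 277.5  10. ]
 [652.4 319.4  10. ]
 [570.8 317.2  10. ]]
now [ 0.1804 -0.5983  0.2386] yaw y -73.2 shift mm [ 365.4 -295.3   38.7] toolz [-0.  0. -1.]
turn about tool z deg 32.5
```

Emit:
move_arm(motion=[[46,-37,0,0,0,6.5,0],[91,-74,0,0,0,13,0],[137,-111,0,0,0,19.5,0],[183,-148,0,0,0,26,0],[228,-185,0,0,0,32.5,0]])

```text
clock: 0.98
tool_pos: [0.3465, -0.3539, 0.2389]
eef_rot: [0.99, -0.139, 0.0, 0.0]
contact_force: [1.6, 0.6, 1.0]
opening: 0.999
finger_force: 0.0
```

```bash
python3 -c "
from h import *
togo([.445,-.210,.20],74.3);togo([.445,-.210,.084])"
```

```text
now [ 0.3465 -0.3539  0.2389] yaw y -105.9 shift mm [  55.2 -165.4   39. ] toolz [ 0.001 -0.    -1.   ]
turn about tool z deg -0.2
now [ 0.3465 -0.3539  0.2389] yaw y -105.9 shift mm [  55.1 -165.4  155. ] toolz [ 0.001 -0.    -1.   ]
```

Emit:
move_arm(motion=[[18,-55,10,0,0,0,0],[36,-110,20,0,0,0,0],[55,-165,39,0,0,0,0],[55,-165,60,0,0,0,0],[55,-165,79,0,0,0,0]])

```text
clock: 1.6
tool_pos: [0.4438, -0.2104, 0.1592]
eef_rot: [0.991, -0.135, 0.0, -0.0]
contact_force: [-0.8, -0.0, 0.8]
opening: 1.003
finger_force: 0.0
```

```bash
python3 - <<'E'
from h import *
togo([.445,-.210,.084],74.3)
s=snap("wrist"); save(s,"w1.png")
T=np.linalg.inv(s["world_to_cam"]); print(np.round(T[:3,3],3),np.round(T[:3,2],2))
E
```

```text
now [ 0.4438 -0.2104  0.1592] yaw y -105.6 shift mm [ 1.  -0.7 75.2] toolz [ 0.001  0.    -1.   ]
turn about tool z deg 0.1
[ 0.521 -0.233  0.306] [-0.3   0.08 -0.95]
```

View pics/w1.png

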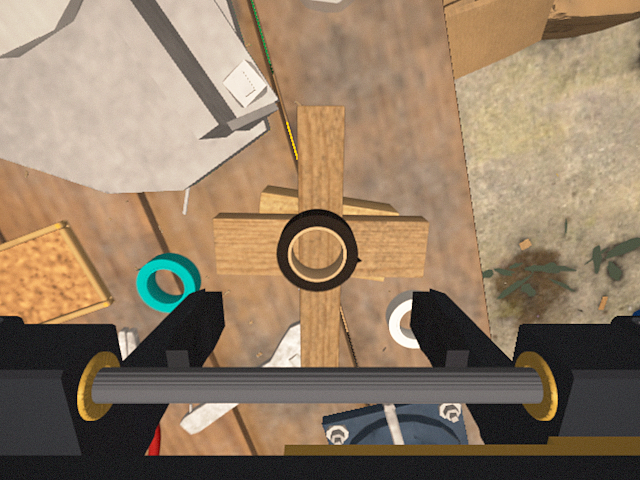

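The wrist view shows the roll at (317,250), midway between the fingertips at (221,295) and (415,295), and the strip is aligned with the tool.

```bash
python3 - <<'E'
from meas import *
s=snap("wrist"); f=s["frame"]
m=(f.max(2)<75); m[:195]=0;m[292:]=0;m[:,:265]=0;m[:,365:]=0
m=comp(m,285,250); v,u=np.nonzero(m); P=ray(s,np.c_[u,v],.095)
c,rad=cv2.minEnclosingCircle((P[:,:2]*1000).astype(np.float32)); print(c,rad, cv2.minAreaRect((P[:,:2]*1000).astype(np.float32)))
# strip edges: rows away from tape, plane .076
for a,b in(((298,120),(344,120)),((299,190),(346,190)),((301,330),(338,330))): print(np.round(ray(s,[a,b],.076)*1000,1).tolist())
print(np.round(ray(s,[(297,107),(345,107)],.076)*1000,1).tolist())
E
```

```text
(448.4483337402344, -213.26121520996094) 28.071929931640625 ((448.651611328125, -211.80014038085938), (55.456825256347656, 51.76202392578125), 2.0895278453826904)
[[527.5, -223.0, 76.0], [519.9, -250.3, 76.0]]
[[485.8, -211.2, 76.0], [477.5, -240.9, 76.0]]
[[384.5, -182.7, 76.0], [377.1, -209.4, 76.0]]
[[534.8, -224.5, 76.0], [526.9, -252.7, 76.0]]
```

Emit:
move_arm(motion=[[3,0,30,0,0,0,0],[3,0,58,0,0,0,0],[3,0,75,0,0,0,0],[3,0,75,0,0,0,0],[3,0,75,0,0,0,0.25]], newtons=12)

```text
clock: 2.33
tool_pos: [0.4465, -0.2128, 0.0857]
eef_rot: [0.991, -0.137, 0.001, 0.0]
contact_force: [0.3, -0.5, -0.5]
opening: 0.909
finger_force: 0.0
```

Emit:
move_arm(motion=[[0,0,0,0,0,0,0.6],[0,0,0,0,0,0,0.6],[0,0,0,0,0,0,0.6],[0,0,0,0,0,0,0.6],[0,0,0,0,0,0,0.6]], newtons=12)

```text
clock: 2.95
tool_pos: [0.4461, -0.2125, 0.0851]
eef_rot: [0.991, -0.137, 0.0, 0.0]
contact_force: [-0.7, 0.3, 5.3]
opening: 0.589
finger_force: 12.0
```

Emit:
move_arm(motion=[[0,0,-5,0,0,0,0.6],[0,0,-15,0,0,0,0.6],[0,0,-40,0,0,0,0.6],[0,0,-80,0,0,0,0.6],[0,0,-125,0,0,0,0.6]])

```text
clock: 3.58
tool_pos: [0.4453, -0.2122, 0.2111]
eef_rot: [0.991, -0.137, -0.001, -0.0]
contact_force: [0.5, 0.5, -0.7]
opening: 0.591
finger_force: 12.0
```

```bash
python3 - <<'E'
from meas import *
togo([.45,0,.24],None);togo([.60,.319,.15])
s=snap("wrist"); save(s,"w2.png")
print(r.get_state()["contact_force"],r.get_state()["opening"])
E
```

```text
now [ 0.4453 -0.2122  0.2111] yaw y -105.7 shift mm [ -53.  -205.5  -28.9] toolz [-0.001  0.    -1.   ]
now [ 0.4453 -0.2122  0.2111] yaw y -105.7 shift mm [   5.  -553.2   61.1] toolz [-0.001  0.    -1.   ]
[-0.06427858  0.59539341  3.06795237] 0.5911162833039273
```

View pics/w2.png

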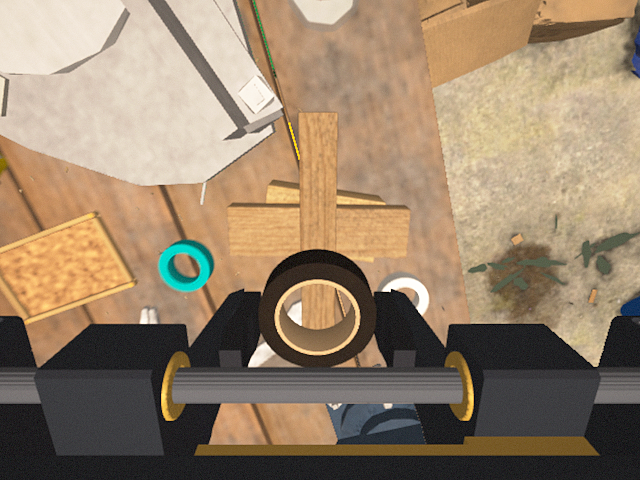

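The roll is held, top centre at (317,315) between the pads, and the pile is undisturbed. Carrying it across.

Emit:
move_arm(motion=[[-14,-50,-12,0,0,-9,0.6],[-28,-100,-25,0,0,-18,0.6],[-42,-150,-29,0,0,-27,0.6],[-57,-204,-29,0,0,-36,0.6],[-68,-256,-29,0,0,-45,0.6]])

```text
clock: 4.25
tool_pos: [0.4494, 0.0541, 0.2392]
eef_rot: [0.967, 0.255, 0.0, 0.0]
contact_force: [0.5, 0.8, -0.3]
opening: 0.593
finger_force: 12.0
```

```bash
python3 - <<'E'
from meas import *
togo([.45,.25,.24],None);togo([.612,.319,.12])
E
```

```text
now [0.4494 0.0541 0.2392] yaw y -60.4 shift mm [  97.3 -170.1   -0.8] toolz [ 0.001 -0.    -1.   ]
now [0.4494 0.0541 0.2392] yaw y -60.4 shift mm [ 272.2 -150.2  119.3] toolz [ 0.001 -0.    -1.   ]
```

Emit:
move_arm(motion=[[27,-48,0,0,0,0,0.6],[54,-96,0,0,0,0,0.6],[85,-140,0,0,0,0,0.6],[130,-160,0,0,0,0,0.6],[180,-157,10,0,0,0,0.6]])

```text
clock: 4.88
tool_pos: [0.5295, 0.2813, 0.2297]
eef_rot: [0.967, 0.255, 0.001, -0.001]
contact_force: [1.0, -0.3, 0.5]
opening: 0.59
finger_force: 12.0
```

Emit:
move_arm(motion=[[46,3,20,0,0,0,0.6],[92,7,50,0,0,0,0.6],[92,7,90,0,0,0,0.6],[92,7,130,0,0,0,0.6],[92,7,150,0,0,0,0.6]])

```text
clock: 5.5
tool_pos: [0.6122, 0.3154, 0.0764]
eef_rot: [0.968, 0.253, -0.002, 0.001]
contact_force: [0.9, -0.7, -0.3]
opening: 0.586
finger_force: 12.0
```

```bash
python3 - <<'E'
from meas import *
togo([.612,.319,.014]); s=snap("wrist"); save(s,"w3.png")
E
```

```text
now [0.6122 0.3154 0.0764] yaw y -60.7 shift mm [ 1.8 -3.3 62.3] toolz [-0.003 -0.002 -1.   ]
```

View pics/w3.png

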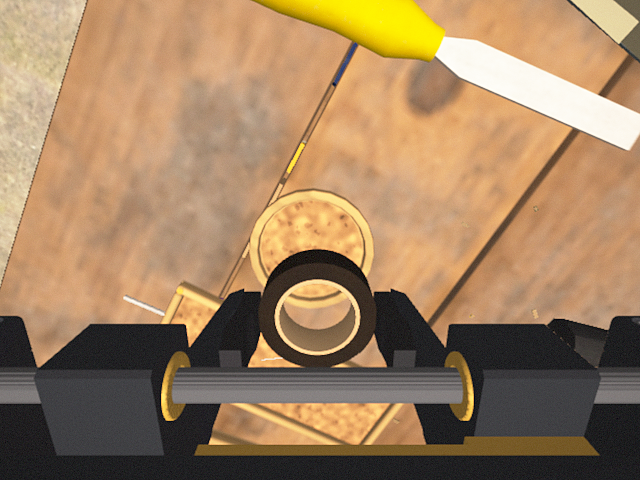

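```bash
python3 - <<'E'
from meas import *
s=snap("wrist");T=np.linalg.inv(s["world_to_cam"])
P=ray(s,[(312,188),(250,247),(374,247)],.01)*1000; print(np.round(P,1))
# circle through 3 pts
A=np.c_[2*P[:,:2],np.ones(3)]; x=np.linalg.solve(A,(P[:,:2]**2).sum(1)); print("dish c",x[:2],"r",np.sqrt(x[2]+x[:2]@x[:2]))
t=ray(s,[(317,315),(259,315),(376,315),(317,250)],.0864)*1000; print(np.round(t,1))
E
```

```text
[[649.9 339.1  10. ]
 [597.4 355.4  10. ]
 [636.2 286.1  10. ]]
dish c [615.14096094 319.81173154] r 39.73887595311969
[[614.  315.6  86.4]
 [601.6 337.7  86.4]
 [626.6 293.1  86.4]
 [640.3 330.3  86.4]]
```

Emit:
move_arm(motion=[[2,-3,25,0,0,0,0.6],[2,-3,45,0,0,0,0.6],[2,-3,56,0,0,0,0.6],[2,-3,60,0,0,0,0.6],[2,-3,61,0,0,0,0.6]])

```text
clock: 6.22
tool_pos: [0.6142, 0.3199, 0.0177]
eef_rot: [0.968, 0.253, 0.0, 0.0]
contact_force: [0.4, 0.4, -1.2]
opening: 0.589
finger_force: 12.0
```

Emit:
move_arm(motion=[[0,0,0.5,0,0,0,0.6],[0,0,1,0,0,0,0.6],[0,0,1,0,0,0,0.6]])

```text
clock: 6.6
tool_pos: [0.6141, 0.32, 0.017]
eef_rot: [0.968, 0.253, 0.0, -0.0]
contact_force: [0.5, 0.3, -0.2]
opening: 0.59
finger_force: 12.0
```

Emit:
move_arm(motion=[[0,0,1,0,0,0,0.6],[0,0,2,0,0,0,0.6],[0,0,2.5,0,0,0,0.6],[0,0,2.5,0,0,0,0.6]])

```text
clock: 7.1
tool_pos: [0.6139, 0.3199, 0.0141]
eef_rot: [0.968, 0.253, -0.0, 0.0]
contact_force: [0.4, 0.0, -1.0]
opening: 0.596
finger_force: 12.0
```

Emit:
move_arm(motion=[[0,0,0.7,0,0,0,0.6],[0,0,1.3,0,0,0,0.6],[0,0,1.3,0,0,0,0.6]])

```text
clock: 7.48
tool_pos: [0.614, 0.32, 0.0132]
eef_rot: [0.968, 0.253, 0.0, 0.0]
contact_force: [-0.8, -0.2, 1.4]
opening: 0.588
finger_force: 12.0
```

Emit:
move_arm(motion=[[0,0,0.4,0,0,0,0.6],[0,0,0.8,0,0,0,0.6],[0,0,0.8,0,0,0,0.6]])

```text
clock: 7.85
tool_pos: [0.614, 0.3199, 0.0131]
eef_rot: [0.968, 0.253, 0.0, 0.0]
contact_force: [-2.6, -1.3, 7.2]
opening: 0.589
finger_force: 12.0
```

Emit:
move_arm(motion=[[0,0,-0.5,0,0,0,0.38],[0,0,-0.5,0,0,0,0.3],[0,0,-0.5,0,0,0,0.1],[0,0,-0.5,0,0,0,0],[0,0,-0.5,0,0,0,0]])

```text
clock: 8.48
tool_pos: [0.6139, 0.3199, 0.0125]
eef_rot: [0.968, 0.253, -0.0, 0.0]
contact_force: [-0.9, -0.6, -0.1]
opening: 0.992
finger_force: 0.0
```

Emit:
move_arm(motion=[[0,0,-20,0,0,0,0],[0,0,-60,0,0,0,0],[0,0,-110,0,0,0,0],[0,0,-170,0,0,0,0],[0,0,-227,0,0,0,0]])

```text
clock: 9.1
tool_pos: [0.614, 0.32, 0.2434]
eef_rot: [0.968, 0.253, 0.001, -0.0]
contact_force: [0.4, 1.2, -0.1]
opening: 0.998
finger_force: 0.0
```

```bash
python3 - <<'E'
from meas import *
togo([.45,.27,.24]); togo([.45,.0,.24])
s=snap("wrist"); save(s,"w4.png")
E
```

```text
now [0.614  0.32   0.2434] yaw y -60.7 shift mm [-167.5  -36.6    3.1] toolz [ 0.002  0.001 -1.   ]
now [0.614  0.32   0.2434] yaw y -60.7 shift mm [-299.6  198.9    2.8] toolz [ 0.002  0.001 -1.   ]
```

View pics/w4.png

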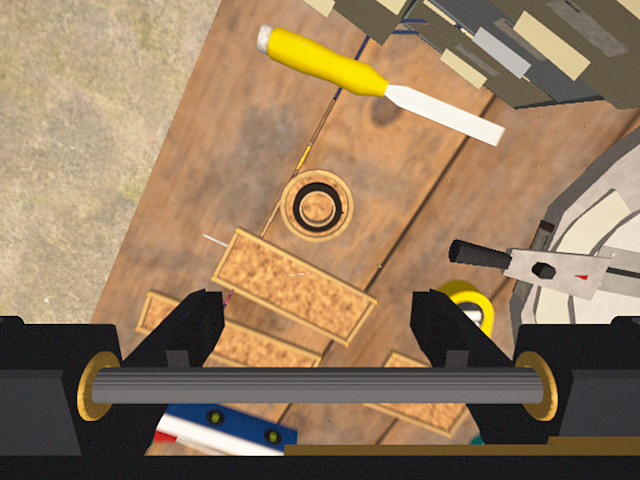

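The roll lies flat and centred in the dish at (317,207). Back for the strip.

Emit:
move_arm(motion=[[-50,-11,0,0,0,0,0],[-105,-20,0,0,0,0,0],[-150,-10,0,0,0,0,0],[-185,25,0,0,0,0,0],[-212,70,0,0,0,9,0]])

```text
clock: 9.78
tool_pos: [0.4623, 0.1547, 0.2409]
eef_rot: [0.984, 0.175, 0.001, -0.0]
contact_force: [0.1, -0.0, 0.2]
opening: 0.998
finger_force: 0.0
```

Emit:
move_arm(motion=[[-30,48,0,0,0,9,0],[-59,96,0,0,0,18,0],[-88,144,0,0,0,27,0],[-118,192,0,0,0,36,0],[-147,240,0,0,0,36,0]])

```text
clock: 10.4
tool_pos: [0.4085, -0.1225, 0.2407]
eef_rot: [0.991, -0.137, 0.001, 0.0]
contact_force: [0.2, 0.4, -0.5]
opening: 0.995
finger_force: 0.0
```

```bash
python3 - <<'E'
from meas import *
togo([.437,-.212,.12],-105.8)
E
```

```text
now [ 0.4085 -0.1225  0.2407] yaw y -105.8 shift mm [ 51.4  78.4 120.9] toolz [ 0.003 -0.001 -1.   ]
turn about tool z deg 0.0
```

Emit:
move_arm(motion=[[25,39,0,0,0,0,0],[51,78,20,0,0,0,0],[51,78,60,0,0,0,0],[51,78,90,0,0,0,0],[51,78,90,0,0,0,0]])

```text
clock: 11.02
tool_pos: [0.4357, -0.2094, 0.149]
eef_rot: [0.991, -0.137, -0.001, -0.0]
contact_force: [0.5, -0.2, 0.1]
opening: 0.997
finger_force: 0.0
```

```bash
python3 - <<'E'
from meas import *
togo([.437,-.212,.067],-105.8)
s=snap("wrist"); save(s,"w5.png")
E
```

```text
now [ 0.4357 -0.2094  0.149 ] yaw y -105.7 shift mm [ 2.2  2.2 82. ] toolz [-0.002  0.001 -1.   ]
turn about tool z deg 0.1
```

View pics/w5.png

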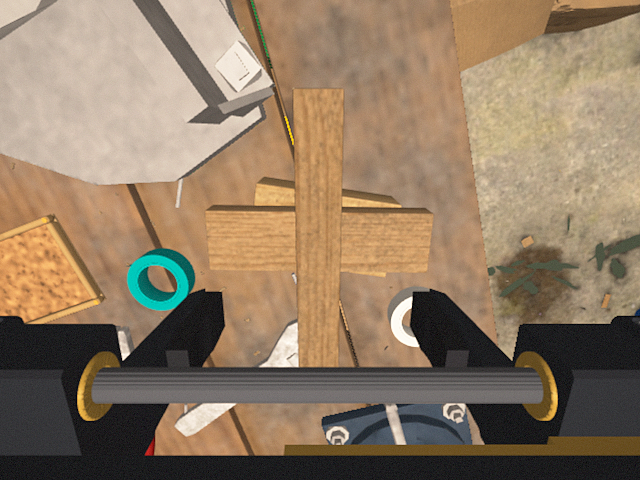

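The strip's edges run from 294–344 (top) to 299–341 (level with the tips), centred about 319 against 317 for the fingers, so it is aligned within 2 mm. The tape is gone and the pile is unmoved.

Emit:
move_arm(motion=[[2,2,40,0,0,0,0],[2,2,70,0,0,0,0],[2,2,81,0,0,0,0],[2,2,81,0,0,0,0.2],[2,2,81,0,0,0,0.5]])

```text
clock: 11.7
tool_pos: [0.4388, -0.2126, 0.07]
eef_rot: [0.991, -0.137, 0.001, 0.0]
contact_force: [0.0, 0.7, -0.8]
opening: 0.799
finger_force: 0.0
```

Emit:
move_arm(motion=[[0,0,0,0,0,0,0.6],[0,0,0,0,0,0,0.75],[0,0,0,0,0,0,0.8],[0,0,0,0,0,0,0.8],[0,0,0,0,0,0,0.8]], newtons=15)

```text
clock: 12.32
tool_pos: [0.4379, -0.2122, 0.0687]
eef_rot: [0.991, -0.137, 0.0, 0.0]
contact_force: [0.9, 0.7, 1.5]
opening: 0.34
finger_force: 15.0
```

Emit:
move_arm(motion=[[0,0,-4,0,0,0,0.8],[0,0,-12,0,0,0,0.8],[0,0,-40,0,0,0,0.8],[0,0,-80,0,0,0,0.8],[0,0,-130,0,0,0,0.8]], newtons=20)

```text
clock: 12.95
tool_pos: [0.4372, -0.212, 0.1998]
eef_rot: [0.991, -0.137, -0.001, -0.0]
contact_force: [0.5, 0.9, -0.7]
opening: 0.334
finger_force: 20.0
```

```bash
python3 - <<'E'
from meas import *
st=r.get_state(); print(st["opening"],st["finger_force"])
togo([.45,.0,.24]); togo([.406,.328,.24],5.3)
E
```

```text
0.3338600333686785 19.999879896640778
now [ 0.4372 -0.212   0.1998] yaw y -105.7 shift mm [ -45.2 -207.5  -40.1] toolz [-0.002  0.001 -1.   ]
now [ 0.4372 -0.212   0.1998] yaw y -105.7 shift mm [-176.4 -511.3  -39.8] toolz [-0.002  0.001 -1.   ]
turn about tool z deg 69.0
```

Emit:
move_arm(motion=[[-10,-20,-25,0,0,-5,0.8],[-26,-66,-40,0,0,-15,0.8],[-42,-115,-40,0,0,-25,0.8],[-56,-164,-40,0,0,-35,0.8],[-70,-212,-40,0,0,-45,0.8]])

```text
clock: 13.58
tool_pos: [0.4277, 0.0122, 0.2393]
eef_rot: [0.967, 0.255, 0.0, 0.0]
contact_force: [-0.2, 0.2, -0.7]
opening: 0.337
finger_force: 20.0
```

```bash
python3 - <<'E'
from meas import *
togo([.406,.328,.24],5.3)
E
```

```text
now [0.4277 0.0122 0.2393] yaw y -60.4 shift mm [ 137.1 -285.3   -0.9] toolz [ 0.001 -0.    -1.   ]
turn about tool z deg -65.7
```

Emit:
move_arm(motion=[[20,-40,0,0,0,-10,0.8],[42,-86,0,0,0,-20,0.8],[64,-132,0,0,0,-30,0.8],[85,-178,0,0,0,-40,0.8],[107,-222,0,0,0,-50,0.8]])

```text
clock: 14.2
tool_pos: [0.4123, 0.258, 0.2391]
eef_rot: [0.768, 0.64, 0.0, 0.001]
contact_force: [0.8, -0.6, -0.9]
opening: 0.334
finger_force: 20.0
```

```bash
python3 - <<'E'
from meas import *
togo([.406,.328,.12],5.3)
E
```

```text
now [0.4123 0.258  0.2391] yaw y -10.4 shift mm [ 67.8 -19.  119.1] toolz [ 0.001 -0.001 -1.   ]
turn about tool z deg -15.7
```

Emit:
move_arm(motion=[[34,-9,0,0,0,-8,0.8],[68,-19,30,0,0,-15.7,0.8],[68,-19,75,0,0,-15.7,0.8],[68,-19,119,0,0,-15.7,0.8],[68,-19,119,0,0,-15.7,0.8]])

```text
clock: 14.82
tool_pos: [0.4052, 0.3252, 0.1177]
eef_rot: [0.676, 0.737, -0.003, 0.0]
contact_force: [-0.1, -0.1, -0.9]
opening: 0.339
finger_force: 20.0
```

```bash
python3 - <<'E'
from meas import *
togo([.406,.328,.016],5.2)
s=snap("scene");t=snap("wrist"); save(t,"w6.png")
c=np.load("t0.npz")["C"]; print("level top z",np.round(np.percentile(c[330:356,125:240,2],[50,95]),3), "nearest x",np.round(c[334:346,140:235,0][c[334:346,140:235,2]>.02].max(),3))
E
```

```text
now [0.4052 0.3252 0.1177] yaw y 5.0 shift mm [  3.2   1.5 101.7] toolz [-0.004 -0.005 -1.   ]
turn about tool z deg -0.2
level top z [0.001 0.049] nearest x 0.329
```

View pics/w6.png

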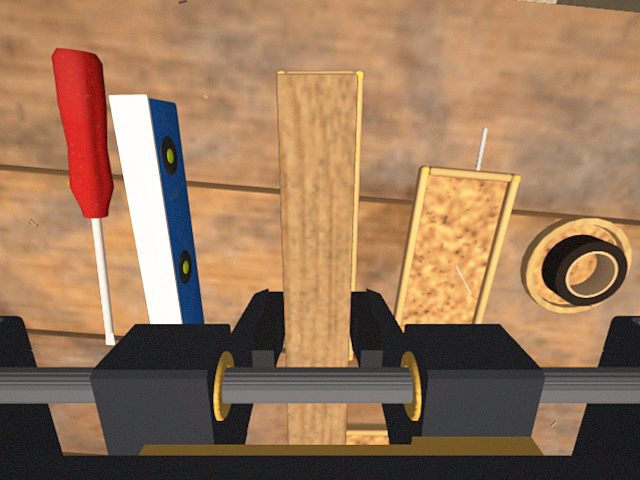

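The wrist view shows the strip over the long tray. The tray's far corners are at (278,71) and (362,72), its right edge runs parallel to the strip (361→355 against 357→351), and the tape is still flat in the dish. Checking numerically.

```bash
python3 - <<'E'
from meas import *
t=snap("wrist")
a=ray(t,[(278,71),(363,72)],.01)*1000; b=ray(t,[(278,76),(357,74),(284,290),(351,290)],.125)*1000
print(np.round(a,1).tolist(),a.mean(0)); print(np.round(b,1).tolist())
d=np.array([np.cos(np.radians(95.2)),np.sin(np.radians(95.2))])
print("tray centre est",a.mean(0)[:2]-114*d, "strip centre est",b[:2].mean(0)[:2]-100*d)
print("yaw strip",np.degrees(np.arctan2(*(b[:2].mean(0)-b[2:].mean(0))[[1,0]])))
togo([.406,.328,.016],5.2)
E
```

```text
[[370.9, 441.0, 10.0], [427.7, 445.3, 10.0]] [399.27773362 443.13422565  10.        ]
[[383.9, 423.8, 125.0], [413.1, 427.0, 125.0], [391.2, 336.6, 125.0], [421.1, 339.2, 125.0]]
tray centre est [409.60984777 329.60340421] strip centre est [407.53211232 325.82175685]
yaw strip 95.01821176396875
now [0.4075 0.3278 0.1213] yaw y 5.0 shift mm [  0.2  -1.7 105.3] toolz [ 0.002  0.002 -1.   ]
turn about tool z deg -0.2
```

Emit:
move_arm(motion=[[2,0.5,40,0,0,0,0.8],[2,0.5,75,0,0,0,0.8],[2,0.5,95,0,0,0,0.8],[2,0.5,101,0,0,0,0.8],[2,0.5,101,0,0,0,0.8]])

```text
clock: 15.6
tool_pos: [0.4078, 0.3298, 0.0198]
eef_rot: [0.676, 0.737, 0.001, 0.0]
contact_force: [-0.2, 0.2, -0.5]
opening: 0.331
finger_force: 20.0
```

Emit:
move_arm(motion=[[0,0,0,0,0,0,0.8],[0,0,0,0,0,0,0.8]])

```text
clock: 15.85
tool_pos: [0.4075, 0.3295, 0.0195]
eef_rot: [0.676, 0.737, 0.001, 0.0]
contact_force: [0.4, 0.2, -0.4]
opening: 0.338
finger_force: 20.0
```

Emit:
move_arm(motion=[[0,0,1.5,0,0,0,0.8],[0,0,3,0,0,0,0.8],[0,0,4,0,0,0,0.8],[0,0,4,0,0,0,0.8],[0,0,4,0,0,0,0.8]])

```text
clock: 16.48
tool_pos: [0.407, 0.3291, 0.0146]
eef_rot: [0.676, 0.737, -0.0, 0.0]
contact_force: [-0.6, -1.2, 2.5]
opening: 0.339
finger_force: 20.0
```

Emit:
move_arm(motion=[[0,0,0.5,0,0,0,0.8],[0,0,1,0,0,0,0.8],[0,0,1,0,0,0,0.8]])

```text
clock: 16.85
tool_pos: [0.407, 0.3291, 0.0146]
eef_rot: [0.676, 0.737, 0.0, 0.0]
contact_force: [-2.0, -2.4, 12.0]
opening: 0.341
finger_force: 20.0
```

Emit:
move_arm(motion=[[0,0,-0.8,0,0,0,0.8],[0,0,-0.8,0,0,0,0.6],[0,0,-0.8,0,0,0,0.5],[0,0,-0.8,0,0,0,0.35],[0,0,-0.8,0,0,0,0.35]])

```text
clock: 17.48
tool_pos: [0.407, 0.3291, 0.0143]
eef_rot: [0.676, 0.737, -0.0, 0.0]
contact_force: [0.3, 0.6, -1.0]
opening: 0.651
finger_force: 0.0
```

Emit:
move_arm(motion=[[0,0,-20,0,0,0,0.3],[0,0,-60,0,0,0,0.2],[0,0,-110,0,0,0,0],[0,0,-170,0,0,0,0],[0,0,-225,0,0,0,0]])

```text
clock: 18.1
tool_pos: [0.4069, 0.3288, 0.2414]
eef_rot: [0.676, 0.737, 0.0, 0.0]
contact_force: [1.1, 1.1, 0.5]
opening: 1.002
finger_force: 0.0
```

```bash
python3 - <<'E'
from meas import *
s=snap("top"); C=cloud(s); f=s["frame"]; save(s,"t2.png",(100,160,500,340),2)
togo([.44,-.211,.24],-16.4)
E
```

```text
now [0.4091 0.332  0.2477] yaw y 5.0 shift mm [-543.7  -16.3    3.6] toolz [ 0.008  0.008 -1.   ]
turn about tool z deg 21.4
```

View pics/t2.png

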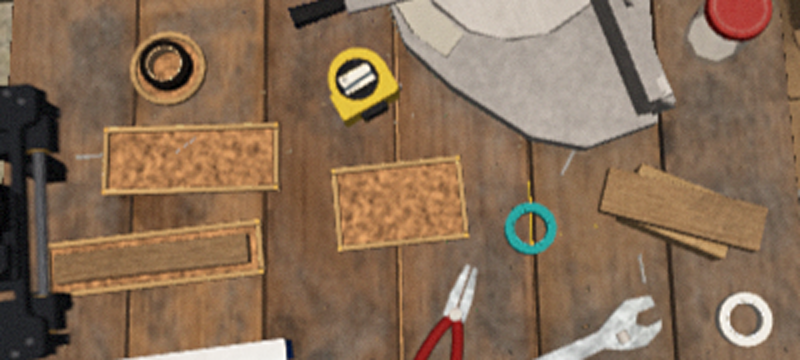

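The strip sits inside the long tray (52–250, 235–285 in the crop) and the tape is in the dish. The board lies on the block at (683,212) in the crop. Re-measuring the pile.

```bash
python3 - <<'E'
from meas import *
s=snap("top"); C=cloud(s); hsv=cv2.cvtColor(s["frame"],cv2.COLOR_RGB2HSV)
reg=np.zeros((480,640),bool); reg[225:300,396:490]=1
for n,a,b,top in(("block",.030,.046,.038),("board",.05,.066,.058)):
    m=reg&(C[...,2]>a)&(C[...,2]<b)
    m=cv2.morphologyEx(m.astype(np.uint8),cv2.MORPH_OPEN,np.ones((3,3)))
    v,u=np.nonzero(m); P=ray(s,np.c_[u,v],top); rect(P,n+" %d"%len(u)); print(u.min(),u.max(),v.min(),v.max(),np.round(np.median(C[m>0][:,2]),4))
togo([.44,-.211,.24],-16.4)
E
```

```text
block 382 c [ 457.4 -192.7] w,h 54.5 178.1 long axis yaw 31.8
396 463 225 288 0.0379
board 1876 c [ 436.4 -210.8] w,h 46.4 160.6 long axis yaw 73.5
400 483 244 285 0.0572
now [0.4091 0.3319 0.2448] yaw y 4.9 shift mm [-543.6  -16.1    0.7] toolz [ 0.008  0.008 -1.   ]
turn about tool z deg 21.3
```

Emit:
move_arm(motion=[[-50,-6,0,0,0,4,0],[-104,-8,0,0,0,8,0],[-158,-10,0,0,0,12,0],[-212,-12,0,0,0,16,0],[-266,-13,0,0,0,21.4,0]])

```text
clock: 18.82
tool_pos: [0.4166, 0.0611, 0.2388]
eef_rot: [0.802, 0.598, -0.001, -0.0]
contact_force: [0.4, -1.0, 0.6]
opening: 1.001
finger_force: 0.0
```

```bash
python3 - <<'E'
from meas import *
togo([.4365,-.211,.24],-16.4)
E
```

```text
now [0.4166 0.0611 0.2388] yaw y -16.6 shift mm [-255.1   96.7   -1.1] toolz [-0.001 -0.    -1.   ]
turn about tool z deg -0.2
```

Emit:
move_arm(motion=[[-51,19,0,0,0,0,0],[-102,39,0,0,0,0,0],[-153,58,0,0,0,0,0],[-204,77,0,0,0,0,0],[-255,97,0,0,0,0,0]])

```text
clock: 19.45
tool_pos: [0.4375, -0.2107, 0.2387]
eef_rot: [0.801, 0.599, -0.0, -0.001]
contact_force: [0.4, 0.4, 0.7]
opening: 1.002
finger_force: 0.0
```

Emit:
move_arm(motion=[[0,0,20,0,0,0,0],[0,0,60,0,0,0,0],[0,0,95,0,0,0,0],[0,0,110,0,0,0,0],[0,0,110,0,0,0,0]])

```text
clock: 20.08
tool_pos: [0.4368, -0.2085, 0.1279]
eef_rot: [0.801, 0.599, -0.001, -0.002]
contact_force: [-0.2, -0.3, -0.1]
opening: 1.002
finger_force: 0.0
```

```bash
python3 - <<'E'
from meas import *
s=snap("wrist"); save(s,"w7.png")
togo([.4365,-.211,.047],-16.4)
E
```

```text
now [ 0.4375 -0.2087  0.1288] yaw y -16.4 shift mm [-2.5 -0.2 81.8] toolz [-0.002  0.001 -1.   ]
turn about tool z deg -0.0
```

View pics/w7.png

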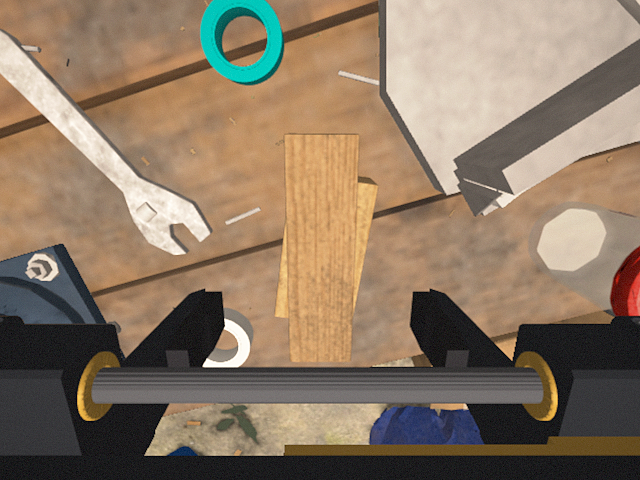

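The board is at (285–358, 134–361), its centreline about 320 against 317 between the fingers, so I shift 2 mm. The block peeks out beneath on both sides.

Emit:
move_arm(motion=[[-2,1.5,40,0,0,0,0],[-2,1.5,70,0,0,0,0],[-2,1.5,82,0,0,0,0],[-2,1.5,82,0,0,0,0.1],[-2,1.5,82,0,0,0,0.3]])

```text
clock: 20.75
tool_pos: [0.4397, -0.2116, 0.0485]
eef_rot: [0.801, 0.599, 0.001, 0.001]
contact_force: [0.7, -0.0, -0.8]
opening: 0.812
finger_force: 0.0
```

Emit:
move_arm(motion=[[0,0,0,0,0,0,0.45],[0,0,0,0,0,0,0.55],[0,0,0,0,0,0,0.65],[0,0,0,0,0,0,0.65],[0,0,0,0,0,0,0.65]], newtons=15)

```text
clock: 21.38
tool_pos: [0.4391, -0.2115, 0.0478]
eef_rot: [0.801, 0.599, 0.0, 0.0]
contact_force: [-0.3, -0.4, 6.3]
opening: 0.509
finger_force: 15.0
```

Emit:
move_arm(motion=[[0,0,-4,0,0,0,0.65],[0,0,-12,0,0,0,0.65],[0,0,-50,0,0,0,0.65],[0,0,-110,0,0,0,0.65],[0,0,-172,0,0,0,0.65]], newtons=20)

```text
clock: 22.0
tool_pos: [0.4382, -0.2112, 0.2213]
eef_rot: [0.801, 0.599, -0.0, -0.001]
contact_force: [0.5, 0.2, -1.0]
opening: 0.505
finger_force: 20.0
```

```bash
python3 - <<'E'
from meas import *
print(r.get_state()["opening"])
togo([.445,.0,.24]);togo([.445,.24,.24]); togo([.5115,.292,.24],-1)
s=snap("top"); C=cloud(s)
reg=np.zeros((480,640),bool); reg[225:300,396:490]=1
m=reg&(C[...,2]>.03)&(C[...,2]<.046); m=cv2.morphologyEx(m.astype(np.uint8),cv2.MORPH_OPEN,np.ones((3,3)))
v,u=np.nonzero(m); print(len(u),u.min(),u.max(),v.min(),v.max()); rect(ray(s,np.c_[u,v],.038),"block")
E
```

```text
0.505200470058413
now [ 0.4382 -0.2112  0.2213] yaw y -16.4 shift mm [204.5 -53.2 -18.6] toolz [-0.001  0.001 -1.   ]
now [ 0.4382 -0.2112  0.2213] yaw y -16.4 shift mm [ 434.8 -121.   -18.5] toolz [-0.001  0.001 -1.   ]
now [ 0.4382 -0.2112  0.2213] yaw y -16.4 shift mm [503.4 -71.9 -18.5] toolz [-0.001  0.001 -1.   ]
turn about tool z deg -15.4
966 396 457 225 285
block c [ 456.1 -179. ] w,h 68.9 165.0 long axis yaw 43.1
```

Emit:
move_arm(motion=[[40,-10,-18,0,0,0,0.65],[92,-24,-18,0,0,0,0.65],[148,-38,-18,0,0,0,0.65],[204,-54,-18,0,0,0,0.65],[260,-70,-18,0,0,0,0.65]])

```text
clock: 22.68
tool_pos: [0.4449, 0.0594, 0.2377]
eef_rot: [0.801, 0.599, -0.0, 0.0]
contact_force: [0.6, -0.7, -1.0]
opening: 0.509
finger_force: 20.0
```

Emit:
move_arm(motion=[[56,-16,0,0,0,-3,0.65],[112,-33,0,0,0,-7,0.65],[165,-46,0,0,0,-11,0.65],[208,-25,0,0,0,-15.4,0.65],[243,-2,0,0,0,-15.4,0.65]])

```text
clock: 23.3
tool_pos: [0.5121, 0.2934, 0.2377]
eef_rot: [0.712, 0.702, -0.0, -0.0]
contact_force: [-0.3, -1.1, -0.9]
opening: 0.508
finger_force: 20.0
```

```bash
python3 - <<'E'
from meas import *
togo([.5115,.292,.10],-1)
s=snap("top"); C=cloud(s); hsv=cv2.cvtColor(s["frame"],cv2.COLOR_RGB2HSV)
reg=np.zeros((480,640),bool); reg[225:300,396:490]=1
m=reg&(C[...,2]>.028)&(C[...,2]<.046); m=cv2.morphologyEx(m.astype(np.uint8),cv2.MORPH_OPEN,np.ones((3,3)))
for st in cv2.connectedComponentsWithStats(m)[2][1:]: print(st)
n,l,st,_=cv2.connectedComponentsWithStats(m); i=1+st[1:,4].argmax(); v,u=np.nonzero(l==i); rect(ray(s,np.c_[u,v],.038),"block")
E
```

```text
now [0.5121 0.2934 0.2377] yaw y -0.8 shift mm [ -1.5  -0.5 137.7] toolz [-0.  0. -1.]
turn about tool z deg 0.2
[396 225  18   8 102]
[ 410  243   61   47 1643]
block c [ 437.3 -214.5] w,h 61.4 110.8 long axis yaw 65.9
```

Emit:
move_arm(motion=[[-1,0,40,0,0,0,0.65],[-1,0,80,0,0,0,0.65],[-1,0,120,0,0,0,0.65],[-1,0,137,0,0,0,0.65],[-1,0,137,0,0,0,0.65]])

```text
clock: 23.98
tool_pos: [0.5116, 0.2901, 0.1]
eef_rot: [0.713, 0.701, -0.001, -0.0]
contact_force: [0.2, 0.7, -0.3]
opening: 0.508
finger_force: 20.0
```

```bash
python3 - <<'E'
from meas import *
s=snap("wrist"); save(s,"w8.png"); togo([.5115,.292,.015],-1)
E
```

```text
now [0.5123 0.2907 0.1011] yaw y -1.0 shift mm [ 1.2 -0.9 86.1] toolz [ 0.  0. -1.]
turn about tool z deg -0.0
```

View pics/w8.png

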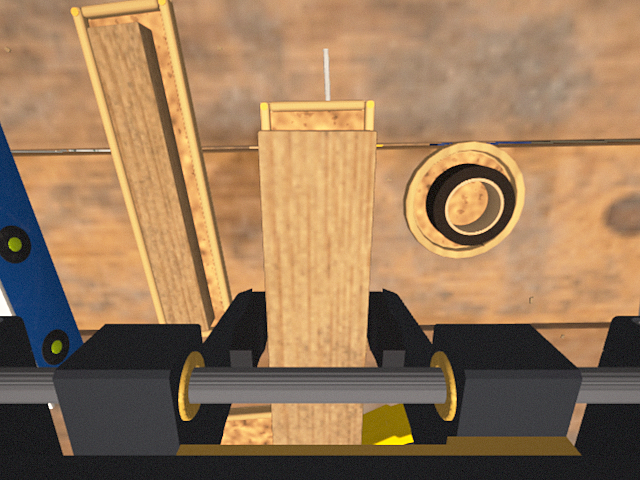

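The mid tray's far edge runs (260,102)–(376,101), parallel to the board's far edge (259,131)–(376,131). The strip and the tape are seated.

```bash
python3 - <<'E'
from meas import *
t=snap("wrist"); z=r.get_state()["tool_pos"][2]
a=ray(t,[(260,101),(376,100)],.01)*1000; b=ray(t,[(259,131),(376,131)],z+.0102)*1000
d=np.array([np.cos(np.radians(89)),np.sin(np.radians(89))])
for n,p,L in(("tray",a,94),("board",b,80)):
    e=p[0]-p[1]; print(n,np.round(p,1).tolist(),"c",p.mean(0)[:2]-L*d,"w",np.linalg.norm(e),"edge yaw+90",np.degrees(np.arctan2(-e[1],-e[0]))+90)
togo([.5115,.292,.015],-1)
E
```

```text
tray [[477.9, 387.7, 10.0], [551.5, 386.9, 10.0]] c [513.05961819 293.30977481] w 73.51258431070586 edge yaw+90 89.44586063456555
board [[492.1, 369.7, 111.9], [535.6, 369.0, 111.9]] c [512.44137397 289.37503269] w 43.45428078049506 edge yaw+90 88.98287495897745
now [0.5128 0.2911 0.1017] yaw y -1.0 shift mm [ 0.7 -1.4 86.7] toolz [ 0.002  0.001 -1.   ]
turn about tool z deg -0.0
```

Emit:
move_arm(motion=[[3,0,35,0,0,0,0.65],[3,0,65,0,0,0,0.65],[3,0,79,0,0,0,0.65],[3,0,83,0,0,0,0.65],[3,0,83,0,0,0,0.65]])

```text
clock: 24.7
tool_pos: [0.5128, 0.294, 0.0183]
eef_rot: [0.713, 0.701, 0.001, 0.0]
contact_force: [0.2, -0.3, -0.1]
opening: 0.509
finger_force: 20.0
```

Emit:
move_arm(motion=[[0,0,1,0,0,0,0.65],[0,0,2,0,0,0,0.65],[0,0,2,0,0,0,0.65]])

```text
clock: 25.08
tool_pos: [0.5123, 0.2935, 0.0156]
eef_rot: [0.713, 0.701, 0.0, 0.0]
contact_force: [0.4, -0.3, -0.5]
opening: 0.506
finger_force: 20.0
```

Emit:
move_arm(motion=[[0,0,0.8,0,0,0,0.65],[0,0,1.6,0,0,0,0.65],[0,0,2,0,0,0,0.65],[0,0,2,0,0,0,0.65]])

```text
clock: 25.58
tool_pos: [0.5122, 0.2935, 0.0138]
eef_rot: [0.713, 0.701, 0.0, 0.0]
contact_force: [-1.4, -1.4, 5.3]
opening: 0.509
finger_force: 20.0
```

Emit:
move_arm(motion=[[0,0,0.5,0,0,0,0.65],[0,0,0.5,0,0,0,0.65]])

```text
clock: 25.82
tool_pos: [0.5122, 0.2935, 0.0138]
eef_rot: [0.713, 0.701, 0.0, 0.0]
contact_force: [-2.7, -1.2, 10.0]
opening: 0.508
finger_force: 20.0
```

Emit:
move_arm(motion=[[0,0,-0.8,0,0,0,0.65],[0,0,-0.8,0,0,0,0.45],[0,0,-0.8,0,0,0,0.35],[0,0,-0.8,0,0,0,0.2],[0,0,-0.8,0,0,0,0.2]])

```text
clock: 26.45
tool_pos: [0.5121, 0.2935, 0.0136]
eef_rot: [0.713, 0.701, -0.0, -0.0]
contact_force: [-0.1, 0.0, -0.9]
opening: 0.801
finger_force: 0.0
```

Emit:
move_arm(motion=[[0,0,-20,0,0,0,0.1],[0,0,-60,0,0,0,0],[0,0,-110,0,0,0,0],[0,0,-170,0,0,0,0],[0,0,-226,0,0,0,0]])

```text
clock: 27.08
tool_pos: [0.5119, 0.2934, 0.2432]
eef_rot: [0.713, 0.701, 0.001, 0.0]
contact_force: [1.4, -0.3, -0.6]
opening: 1.001
finger_force: 0.0
```

```bash
python3 - <<'E'
from meas import *
togo([.445,.22,.24]); togo([.4373,-.2145,.24],-24.1)
E
```

```text
now [0.5119 0.2934 0.2432] yaw y -1.0 shift mm [-74.6 -65.7   3.1] toolz [ 0.001  0.001 -1.   ]
now [0.5119 0.2934 0.2432] yaw y -1.0 shift mm [-509.1  -65.7    2.7] toolz [ 0.001  0.001 -1.   ]
turn about tool z deg 23.1
```

Emit:
move_arm(motion=[[-38,-33,0,0,0,2,0],[-80,-66,0,0,0,5,0],[-138,-66,0,0,0,10,0],[-196,-66,0,0,0,17,0],[-254,-66,0,0,0,23.1,0]])

```text
clock: 27.7
tool_pos: [0.4415, 0.0391, 0.2411]
eef_rot: [0.84, 0.543, 0.001, 0.001]
contact_force: [2.3, 0.3, -0.9]
opening: 0.998
finger_force: 0.0
```

```bash
python3 - <<'E'
from meas import *
togo([.4373,-.2145,.14],-24.1)
s=snap("top"); C=cloud(s)
reg=np.zeros((480,640),bool); reg[235:300,400:490]=1
m=reg&(C[...,2]>.028)&(C[...,2]<.046); m=cv2.morphologyEx(m.astype(np.uint8),cv2.MORPH_OPEN,np.ones((3,3)))
n,l,st,_=cv2.connectedComponentsWithStats(m); i=1+st[1:,4].argmax(); v,u=np.nonzero(l==i); rect(ray(s,np.c_[u,v],.038),"block %d"%len(u))
E
```

```text
now [0.4415 0.0391 0.2411] yaw y -24.3 shift mm [-232.9  100.3  101.1] toolz [ 0.002 -0.    -1.   ]
turn about tool z deg -0.2Traceback (most recent call last):
  File "<stdin>", line 6, in <module>
ValueError: attempt to get argmax of an empty sequence
```

Emit:
move_arm(motion=[[-47,20,0,0,0,0,0],[-94,40,0,0,0,0,0],[-141,60,10,0,0,0,0],[-188,80,30,0,0,0,0],[-233,100,60,0,0,0,0]])

```text
clock: 28.38
tool_pos: [0.4386, -0.2146, 0.1809]
eef_rot: [0.839, 0.544, 0.001, 0.002]
contact_force: [-0.4, 0.0, 0.6]
opening: 0.997
finger_force: 0.0
```

Emit:
move_arm(motion=[[0,0,20,0,0,0,0],[0,0,40,0,0,0,0],[0,0,55,0,0,0,0],[0,0,55,0,0,0,0]])

```text
clock: 28.88
tool_pos: [0.4375, -0.2125, 0.1249]
eef_rot: [0.839, 0.544, -0.0, -0.0]
contact_force: [-0.1, -1.0, 0.6]
opening: 1.002
finger_force: 0.0
```

```bash
python3 - <<'E'
from meas import *
s=snap("wrist"); C=cloud(s)
m=(C[...,2]>.03)&(C[...,2]<.046)&(np.hypot(C[...,0]-.437,C[...,1]+.2145)<.075)
m=cv2.morphologyEx(m.astype(np.uint8),cv2.MORPH_OPEN,np.ones((5,5)))
n,l,st,_=cv2.connectedComponentsWithStats(m); print(st[1:].tolist()); i=1+st[1:,4].argmax(); v,u=np.nonzero(l==i); rect(ray(s,np.c_[u,v],.038),"block")
togo([.4373,-.2145,.013],-24.1)
E
```

```text
[[276, 171, 90, 149, 12450]]
block c [ 438.5 -215.6] w,h 59.9 110.8 long axis yaw 65.7
now [ 0.4379 -0.2126  0.1254] yaw y -24.1 shift mm [ -2.    0.2 112.4] toolz [ 0. -0. -1.]
turn about tool z deg 0.0
```

Emit:
move_arm(motion=[[-2,1,45,0,0,0,0],[-2,1,85,0,0,0,0],[-2,1,106,0,0,0,0],[-2,1,112,0,0,0,0],[-2,1,112,0,0,0,0.15]])

```text
clock: 29.55
tool_pos: [0.4384, -0.2151, 0.0135]
eef_rot: [0.839, 0.544, 0.0, 0.001]
contact_force: [0.5, 0.1, 0.0]
opening: 0.91
finger_force: 0.0
```

Emit:
move_arm(motion=[[0,0,0,0,0,0,0.25],[0,0,0,0,0,0,0.35],[0,0,0,0,0,0,0.5],[0,0,0,0,0,0,0.5],[0,0,0,0,0,0,0.5]], newtons=20)

```text
clock: 30.18
tool_pos: [0.4383, -0.2154, 0.0136]
eef_rot: [0.839, 0.544, 0.0, 0.001]
contact_force: [-1.1, 0.5, 6.5]
opening: 0.677
finger_force: 20.0
```

Emit:
move_arm(motion=[[0,0,-6,0,0,0,0.5],[0,0,-40,0,0,0,0.5],[0,0,-100,0,0,0,0.5],[0,0,-160,0,0,0,0.5],[0,0,-215,0,0,0,0.5]], newtons=25)

```text
clock: 30.8
tool_pos: [0.437, -0.2151, 0.2301]
eef_rot: [0.839, 0.544, -0.0, 0.0]
contact_force: [1.0, -1.0, -1.1]
opening: 0.675
finger_force: 25.0
```

```bash
python3 - <<'E'
from meas import *
print(r.get_state()["opening"])
togo([.4583,.0714,.24],4.6)
E
```

```text
0.675187171143726
now [ 0.437  -0.2151  0.2301] yaw y -24.1 shift mm [270.1 -97.7 -10. ] toolz [-0. -0. -1.]
turn about tool z deg -28.7
```

Emit:
move_arm(motion=[[40,-14,-10,0,0,-5,0.5],[96,-36,-10,0,0,-11,0.5],[154,-57,-10,0,0,-17,0.5],[212,-78,-10,0,0,-23,0.5],[270,-98,-10,0,0,-28.7,0.5]])

```text
clock: 31.42
tool_pos: [0.4581, 0.0728, 0.238]
eef_rot: [0.677, 0.736, -0.0, 0.0]
contact_force: [1.1, 0.5, -0.6]
opening: 0.675
finger_force: 25.0
```

Emit:
move_arm(motion=[[0,0,40,0,0,0,0.5],[0,0,80,0,0,0,0.5],[0,0,120,0,0,0,0.5],[0,0,140,0,0,0,0.5],[0,0,140,0,0,0,0.5]])

```text
clock: 32.05
tool_pos: [0.4576, 0.0711, 0.0969]
eef_rot: [0.678, 0.735, -0.002, -0.001]
contact_force: [0.5, -0.8, -1.1]
opening: 0.672
finger_force: 25.0
```

```bash
python3 - <<'E'
from meas import *
s=snap("wrist"); save(s,"w9.png"); togo([.4583,.0714,.02],4.6)
C=cloud(s); top=r.get_state()["tool_pos"][2]+.0244
m=np.abs(C[...,2]-top)<.006; m=cv2.morphologyEx(m.astype(np.uint8),cv2.MORPH_OPEN,np.ones((7,7)))
n,l,st,_=cv2.connectedComponentsWithStats(m); print(st[1:].tolist(),top)
# tray: rim colour (yellow bright) far edge
hsv=cv2.cvtColor(s["frame"],cv2.COLOR_RGB2HSV)
k=(C[...,2]>.007)&(C[...,2]<.014); P=C[k]; P=P[np.hypot(P[:,0]-.458,P[:,1]-.071)<.11]
print(len(P)); rect(P,"rim pts")
E
```

```text
now [0.4583 0.0713 0.0978] yaw y 4.6 shift mm [ 0.1  0.1 77.8] toolz [-0.001 -0.001 -1.   ]
turn about tool z deg -0.0
[[203, 201, 228, 166, 27136], [248, 404, 137, 39, 5202]] 0.12215404658761975
2337
rim pts c [447.9  93.6] w,h 107.8 217.8 long axis yaw 22.4
```

View pics/w9.png

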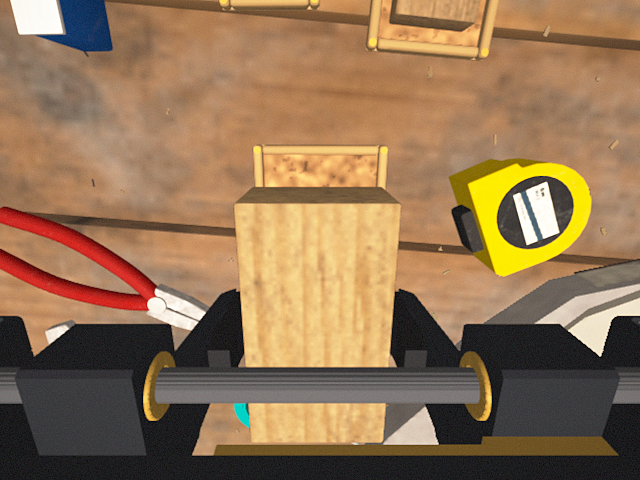

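The block is over the short tray. The tray's far corners are at (253,147) and (388,146), the block's top far edge runs (235,203)–(400,203), and a pliers tip shows near (205,320) on the left. Checking clearance and offset.

```bash
python3 - <<'E'
from meas import *
t=snap("wrist"); z=r.get_state()["tool_pos"][2]
a=ray(t,[(253,146),(388,145)],.01)*1000; b=ray(t,[(235,203),(400,203)],z+.0244)*1000; c=ray(t,[(249,187),(385,187)],z-.0136)*1000
d=np.array([np.cos(np.radians(94.6)),np.sin(np.radians(94.6))])
for n,p,L in(("tray",a,69),("top",b,55),("bottom",c,55)):
    e=p[1]-p[0]; print(n,"c",p.mean(0)[:2]-L*d,"w",np.linalg.norm(e),"yaw",np.degrees(np.arctan2(e[1],e[0]))+90)
print("pliers tip",ray(t,[(208,328),(205,305)],.008)*1000)
C=np.load("t0.npz")["C"]; f=np.load("t0.npz")["f"]
print("top pliers",np.round(ray({**t,**{k:v for k,v in snap("top").items()}},[(333,293),(328,297)],.01),3))
togo([.4583,.0714,.02],4.6)
E
```

```text
tray c [460.2726237   71.58991192] w 87.5621634047392 yaw 95.0174324101516
top c [458.32111684  70.7547975 ] w 58.409984344181986 yaw 94.6141381699402
bottom c [458.15538228  70.36739834] w 62.29356700438205 yaw 94.61238136614381
pliers tip [[379.22213521  -2.75971087   8.        ]
 [377.2764792   17.07282915   8.        ]]
top pliers [[0.389 0.003 0.01 ]
 [0.382 0.014 0.01 ]]
now [0.4591 0.0715 0.0986] yaw y 4.6 shift mm [-0.  -0.9 78.6] toolz [ 0.001  0.    -1.   ]
turn about tool z deg -0.0
```

Emit:
move_arm(motion=[[1,0.5,35,0,0,0,0.5],[1,0.5,60,0,0,0,0.5],[1,0.5,72,0,0,0,0.5],[1,0.5,77,0,0,0,0.5],[1,0.5,77,0,0,0,0.5]])

```text
clock: 32.83
tool_pos: [0.4596, 0.0726, 0.0212]
eef_rot: [0.678, 0.735, 0.0, 0.0]
contact_force: [-0.2, -0.5, -1.5]
opening: 0.678
finger_force: 25.0
```

Emit:
move_arm(motion=[[0,0,0.8,0,0,0,0.5],[0,0,1.5,0,0,0,0.5],[0,0,1.5,0,0,0,0.5]])

```text
clock: 33.2
tool_pos: [0.4593, 0.0724, 0.0194]
eef_rot: [0.678, 0.735, 0.0, 0.0]
contact_force: [-0.7, -0.6, -0.2]
opening: 0.675
finger_force: 25.0
```

Emit:
move_arm(motion=[[0,0,0.8,0,0,0,0.5],[0,0,1.6,0,0,0,0.5],[0,0,2,0,0,0,0.5],[0,0,2,0,0,0,0.5]])

```text
clock: 33.7
tool_pos: [0.4591, 0.0724, 0.0176]
eef_rot: [0.678, 0.735, 0.0, 0.0]
contact_force: [-0.1, -0.4, 5.6]
opening: 0.677
finger_force: 25.0
```

Emit:
move_arm(motion=[[0,0,0.4,0,0,0,0.5],[0,0,0.4,0,0,0,0.5]])

```text
clock: 33.95
tool_pos: [0.4591, 0.0725, 0.0175]
eef_rot: [0.678, 0.735, 0.0, 0.0]
contact_force: [-1.7, 0.6, 10.0]
opening: 0.677
finger_force: 25.0
```

Set down on the bed at the predicted height; releasing and retreating.

Emit:
move_arm(motion=[[0,0,-0.8,0,0,0,0.4],[0,0,-0.8,0,0,0,0.25],[0,0,-0.8,0,0,0,0.12],[0,0,-0.8,0,0,0,0],[0,0,-0.8,0,0,0,0]])

```text
clock: 34.58
tool_pos: [0.4591, 0.0724, 0.0175]
eef_rot: [0.678, 0.735, -0.0, 0.0]
contact_force: [0.0, -0.1, -0.9]
opening: 0.994
finger_force: 0.0
```

Emit:
move_arm(motion=[[0,0,-20,0,0,0,0],[0,0,-60,0,0,0,0],[0,0,-110,0,0,0,0],[0,0,-170,0,0,0,0],[0,0,-225,0,0,0,0]])

```text
clock: 35.2
tool_pos: [0.4587, 0.0721, 0.2445]
eef_rot: [0.678, 0.735, -0.0, -0.0]
contact_force: [0.9, 0.1, -0.3]
opening: 0.998
finger_force: 0.0
```

Emit:
move_arm(motion=[[-50,0,0,0,0,0,0],[-100,0,0,0,0,0,0],[-155,0,0,0,0,0,0],[-210,0,0,0,0,0,0],[-260,0,0,0,0,0,0]])

```text
clock: 35.83
tool_pos: [0.4793, -0.189, 0.2425]
eef_rot: [0.679, 0.734, -0.0, -0.0]
contact_force: [1.6, 0.1, 0.4]
opening: 0.997
finger_force: 0.0
```

```bash
python3 - <<'E'
from meas import *
togo([.45,-.2,.24])
s=snap("top"); C=cloud(s)
for n,(cx,cy),R_,a,b,top in(("tape",(.612,.319),.045,.017,.03,.023),("strip",(.407,.329),.125,.017,.028,.022),("board",(.512,.293),.1,.018,.03,.024),("block",(.459,.072),.08,.036,.048,.042)):
    m=(C[...,2]>a)&(C[...,2]<b)&(np.hypot(C[...,0]-cx,C[...,1]-cy)<R_)
    m=cv2.morphologyEx(m.astype(np.uint8),cv2.MORPH_OPEN,np.ones((3,3))); nn,l,st,_=cv2.connectedComponentsWithStats(m)
    if nn<2: print(n,"none"); continue
    v,u=np.nonzero(l==1+st[1:,4].argmax()); rect(ray(s,np.c_[u,v],top),n); q=C[v,u]
    A=np.c_[q[:,:2],np.ones(len(q))]; print("  z",np.round(np.median(q[:,2]),4),"tilt",np.round(np.linalg.lstsq(A,q[:,2],rcond=None)[0][:2],3))
E
```

```text
now [ 0.4793 -0.189   0.2425] yaw y 4.5 shift mm [ -8.7 -30.1   2.5] toolz [-0.001 -0.    -1.   ]
tape c [612.1 318.3] w,h 51.3 53.3 long axis yaw 54.3
  z 0.0214 tilt [-0.002  0.006]
strip c [405.3 326.8] w,h 30.1 199.3 long axis yaw -85.0
  z 0.0213 tilt [ 0.004 -0.001]
board c [509.9 291.8] w,h 44.6 160.3 long axis yaw 88.4
  z 0.0233 tilt [ 0.01  -0.001]
block c [457.4  72. ] w,h 60.4 109.6 long axis yaw -85.7
  z 0.0412 tilt [0.001 0.   ]
```

All four pieces measure flat, at the right heights and centred within their rims. Handing in.

```bash
python3 -c "
from h import *
print(finish_job())"
```

```text
the job is handed in; nothing more can be done
None
```

The job is handed in: the tape roll is in the round dish and the strip, board and block are each in their own tray, taken in that order, and my last measurements put all four flat, released and inside their rims at about 36 s.

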